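# Lock the safety cap and take the canister out of its stand

### The arm

A 6-joint arm with a two-finger parallel gripper is mounted at the origin on a cart in front of the work surface, level with it; the furniture and walls round the work are solid. World frame = base frame: x ahead of the robot, y to its left, z up, the work surface at z = 0. Lengths are in mm, angles in rad, forces in N, time in s.
With the tool pointing down it reaches from about 275 to 1000 mm from the base axis. Payload 8.4 kg.
Tool frame: the origin (TCP) lies at the very end of the fingers, on their centre line; the grasp point (between the pads) lies 19 mm behind it (r.pinch_z is the distance from the TCP to the grasp point, in mm); z points along the fingers, y is the line along which they close (so a half turn about z gives the same grasp; the last joint's range is limited). The gripper opens to 85 mm and grips with 20 to 120 N. Pads are 22 mm wide; open, the fingers measure 114 mm over their backs; the gripper's body (76 mm by 85 mm) begins 54 mm behind the grasp point. The pads swing forward as they close: fully open they stand 13 mm farther back than shut.
Start: joints at [-1.213, 0.353, 1.633, -0, 1.155, -0.002], TCP at [220.053, -584.983, 231.281] pointing down, gripper open.
Joint ranges: [-2.63, 2.63], [-0.92, 2.1], [0.06, 2.66], [-1.3, 4.44], [0, 2.69], [-3.02, 3.02]. Speed limits (rad/s): [2.22, 2.22, 2.79, 3.14, 3.14, 3.14].

### API

Orientations are given as [roll, pitch, yaw] about the fixed x, y, z axes, in that order (R = Rz(yaw) Ry(pitch) Rx(roll)).
In Python, from rig import r gives the robot as it stands.
- The arm moves only by the tool carry_out, never from a script. Its argument "series" is a list of rows, each a list of 7 numbers: the turn, a rotation vector about the tool's x, y, z as a fraction of full scale, then the shift along the tool's x, y, z as a fraction of full scale, then the gripper command: -1 is fully open, 1 is shut, values between are in proportion. A call has 1 to 8 rows; each row is the pose to reach, as a shift and turn from the pose commanded when the call began, along the tool's axes at that moment, turning the shorter way round; what a row does not reach only later rows make up. Full scale, the value 1, is 0.25 m for a shift and pi rad for a turn. A row lasts 1/8 s, in which the tool goes at most 62.5 mm and 10.7 degrees, less where a joint would pass 70% of its speed; a pose out of reach is approached as far as the arm can. A call with a number of a shift or a turn outside -1 to 1 is refused whole. A call with a gripper value outside its range is refused whole. The fingers move at their own pace and stop on an object; "force" is the grip in N (left out, the last holds). Time passes only in rows, so rows that repeat a pose let the fingers close. It gives the time, the measured TCP pose, the force, the opening and the grip force at its end, in the units of the state.
- r.sense(): the state, without advancing time (a new reading comes with each control period).
- r.grab_frame(name): name is "scene" or "top" or "wrist"; returns the picture (420x560x3 uint8, red, green, blue); there is no depth.
- r.get_calibration(name): a dict with "K" (3x3 intrinsics, pixels), "pose" (4x4, takes a point from camera to world coordinates). Camera axes: x right, y up, looking along -z (the intrinsics and any distortion apply to the point x, -y, -z); pixel columns grow to the right and rows downward; lengths in mm; the calibration is good to about 2 mm. A picture is of the moment at which its call begins: read the wrist's pose just before it. get_calibration takes no time and is no camera call; for the wrist camera it gives the pose at the moment of the call.
- r.sign_off(): hands the job in; it is judged then, once.
Trained networks look in the newest picture that a camera, given by its name, has taken for a name from the list of things; names that differ only in an ending like _2 or _b are one class to them, and where a whole thing is asked for, a point or a joint stands for the part that bears it (a point fixed in the world has none). Each returns a list of dicts, best first, with "score" (0 to 1); they miss things now and then, are a little off and sometimes report something else, mostly with a low value. They report only what shows in the picture. A call takes as long as a camera call. They do not tell look-alikes from the thing itself.
- r.silhouettes(camera, label): "region" (420x560 bool, what is visible of it) and "position" ([row, column] in pixels, amid what is visible of it).
The state is a dict: "clock": time; "qpos": joint angles; "qvel": joint speeds; "joint_efforts": joint torques, N m; "eef_pos": TCP position; "tcp_rot": TCP orientation; "contact_force": force on the tool from outside, world axes, zero at the start; "wrist_torque": the same for the moment, N m; "opening": opening from 0.0 (shut) to 1.0 (fully open); "grasp_force": force on a finger pad.
Only numpy, scipy, OpenCV 4.12 (cv2) and the standard library are available. Lean on these libraries where they do the work, as an engineer would, in place of code of your own. Each camera call takes 0.05 s, during which the arm holds its last target. There are 200 camera calls.

### The job

The canister of cleaning tablets stands in the tilted filling stand with its cap only resting on the neck: press the cap down and, keeping it pressed, twist it clockwise until it stops, so that it stays caught when you let go. Then slide the stand's jaw right back, lift the canister out and stand it upright in the middle of the rubber mat, and let go. Set it down, do not drop it, and leave the other things on the counter where they are.

Things in the scene. Friction and masses are not known exactly. Their poses are not given: they have to be found in the camera images.
- stand: fixed inclined stand, foot 100 x 190 mm (48 mm to +y, 142 mm to -y of its origin). Origin on the counter, 34 mm below the centre of the pocket floor. At yaw 0 the pocket's axis leans 30 deg from vertical to the stand's -x, towards the robot. Walls, high along that axis: front (-x) 56 mm, rear 30, +y side 30; the jaw closes the -y side. Clearance about 1 mm
- jaw (a joint): sliding jaw at the -y side of the pocket, m: 0 closed, 0.035 fully back (moves along the stand's -y). Closed, its lip lies over the canister's foot flange, which then cannot be lifted. It stays where it is left; friction about 3 N
- jaw_knob (a point): on the axis of the jaw's round knob, 50 mm above the tilted rail, moving with the jaw: below it a steel post 16 mm in diameter, 36 mm free length; above it a black head 22 mm in diameter, 10 mm high. The post is parallel to the canister's axis, 88 mm to the stand's -y of it when closed
- canister: loose white canister, about 0.25 kg with cap: square body 54 x 54 mm, 76 mm high to its flat shoulder; foot flange 54 (x) x 66 mm (y), 6 mm thick. Origin: centre of its underside; z is its axis, towards the cap. At first it stands in the stand's pocket, tilted 30 deg, x and y in line with the stand's yaw; the walls keep it from turning
- cap (a joint): twist of the cap, rad, growing clockwise seen from above: 0 open stop, 1.12 closed stop; starts at 0.02 to 0.22. Two inner lugs lie in slots of the neck's collar: past 0.3 they go under it only while the cap is pressed down over 5 mm; from about 0.97 they rise into a notch when the cap is let go and cannot turn back
- cap_press (a joint): how far the cap is pushed down along the canister's axis, m: 0 up (unlocked), 0.008 fully down. A spring lifts it with 4 N at 0 and 12 N at 0.008. Locked it rests at 0.001 to 0.0025; left half-turned, at about 0.0045
- cap_top (a point): centre of the top of the round grey ribbed cap, 44 mm in diameter, 30 mm high, z along the canister's axis; 116 mm above the canister's origin when up. The cap's rim is 10 mm above the shoulder when up, 2 mm when fully pressed. When locked the raised pointer on the cap faces the canister's -x, over a moulded mark on the shoulder
- mat: fixed square black rubber mat, 140 x 140 mm, 4 mm thick, on the left of the stand; origin at the centre of its underside, on the counter
- glass_shot: bystander: small shot glass, 48 mm in diameter, 59 mm high, loose; origin at the centre of its underside
- cup_2: bystander: small cup with a handle, 58 x 85 mm, 51 mm high, loose, in front of the stand; origin at the centre of its underside
- cup_1: bystander: another such cup, behind the mat; origin at the centre of its underside
- tamper: bystander: tamper with a wooden handle, 58 mm in diameter, 93 mm high, loose, behind the stand; origin at the centre of its underside
Things that resemble listed ones, but are neither listed nor needed, are in the scene too. What is shaped like the canister but green is not meant.

How it is judged:
By the outcome, as a careful person would: the job done as asked, in the order asked, and still so for the second after the job is handed in, with the robot touching nothing.
It also fails if it takes over 58 s, if anything falls off the work surface, if the arm or the gripper's body presses on something with over 40 N, if the wrist force passes 120 N, or if a joint passes its speed limit or range.

## Working session

There is one attempt and no reset: what is moved stays moved. The work goes in short steps, Python scripts to look and compute and a tool call to move; the robot and the scene stay as the last step left them, time stands still between calls to the robot, and variables do not carry over. Pictures are saved under pics/ and viewed, at most 10 in all, crops included, and the job is handed in when it is done.

Besides the shell and the picture viewer there is one more tool, called after ">>>" in YAML: its name, and indented under it one key for each argument. carry_out: Moves the arm, as the interface text tells. Its arguments: {"type":"object","properties":{"series":{"type":"array"},"force":{"type":"number"}},"required":["series"]}

```bash
ls; mkdir -p pics; python3 - <<'E'
from rig import r
import cv2,numpy as np
ims=[]
for n in("scene","top"):
    im=r.grab_frame(n);cv2.imwrite(f"pics/{n}0.png",im[:,:,::-1])
    c=r.get_calibration(n);print(n,np.round(c["K"],1).tolist(),np.round(c["pose"],3).tolist(),[k for k in c])
    for l in("stand","jaw_knob","canister","cap_top","mat","glass_shot","cup_1","tamper"):
        print(l,[(round(d["score"],2),np.round(d["position"]).tolist(),int(d["region"].sum())) for d in r.silhouettes(n,l)])
s=r.sense();print(s)
E
```

```text
pics
scene [[475.8, 0.0, 280.1], [0.0, 475.8, 209.0], [0.0, 0.0, 1.0]] [[-0.465, 0.437, -0.77, -296.213], [-0.885, -0.213, 0.414, 607.088], [0.017, 0.874, 0.486, 640.826], [0.0, 0.0, 0.0, 1.0]] ['K', 'pose']
stand [(0.95, [212.0, 345.0], 1905)]
jaw_knob [(0.58, [201.0, 355.0], 278), (0.57, [193.0, 268.0], 464)]
canister [(0.9, [196.0, 330.0], 733), (0.63, [269.0, 131.0], 1639), (0.21, [191.0, 332.0], 317)]
cap_top [(0.93, [282.0, 112.0], 433), (0.68, [188.0, 336.0], 328)]
mat [(0.96, [272.0, 228.0], 2357)]
glass_shot [(0.85, [253.0, 358.0], 504)]
cup_1 [(0.72, [253.0, 421.0], 500), (0.55, [222.0, 199.0], 518)]
tamper [(0.89, [189.0, 269.0], 509)]
top [[508.2, 0.0, 272.1], [0.0, 508.2, 219.2], [0.0, 0.0, 1.0]] [[0.024, 0.996, -0.089, 440.271], [-1.0, 0.024, 0.006, 157.498], [0.008, 0.089, 0.996, 1648.904], [0.0, 0.0, 0.0, 1.0]] ['K', 'pose']
stand [(0.65, [215.0, 341.0], 1564)]
jaw_knob []
canister [(0.89, [219.0, 163.0], 646), (0.72, [220.0, 322.0], 421)]
cap_top [(0.42, [228.0, 150.0], 120)]
mat [(0.91, [237.0, 225.0], 1864)]
glass_shot [(0.64, [226.0, 323.0], 176), (0.58, [279.0, 307.0], 174)]
cup_1 [(0.76, [296.0, 358.0], 297), (0.68, [182.0, 222.0], 283)]
tamper [(0.57, [161.0, 299.0], 247)]
{'clock': 0.9, 'qpos': array([-1.21340528e+00,  3.52971452e-01,  1.63339966e+00,  2.18416250e-05,
        1.15517185e+00, -2.40127228e-03]), 'qvel': array([-8.20088909e-04,  7.70718397e-04, -1.45422051e-05,  1.29760095e-03,
        4.24749844e-04,  9.80137514e-04]), 'joint_efforts': array([-1.24394526e-03, -6.05164504e+01, -3.42438555e+01, -3.50680534e-05,
        9.12114829e-04, -1.08658145e-05]), 'eef_pos': array([ 220.06045968, -584.99216995,  231.29895499]), 'tcp_rot': array([ 3.14154292e+00, -1.98631921e-05,  3.59783501e-01]), 'contact_force': array([ 0.04366822, -0.07520224, -0.15127414]), 'wrist_torque': array([ 0.04171518, -0.00830051, -0.01861263]), 'grasp_force': 0.0, 'opening': 1.0007841756019464}
```

```bash
python3 - <<'E'
import cv2
s=cv2.imread("pics/scene0.png")[150:310,80:480];t=cv2.imread("pics/top0.png")[130:330,120:420]
cv2.imwrite("pics/s1.png",cv2.resize(s,(800,320),interpolation=3))
cv2.imwrite("pics/t1.png",cv2.resize(t,(800,533),interpolation=3))
E
```

```text
(no output)
```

View pics/s1.png

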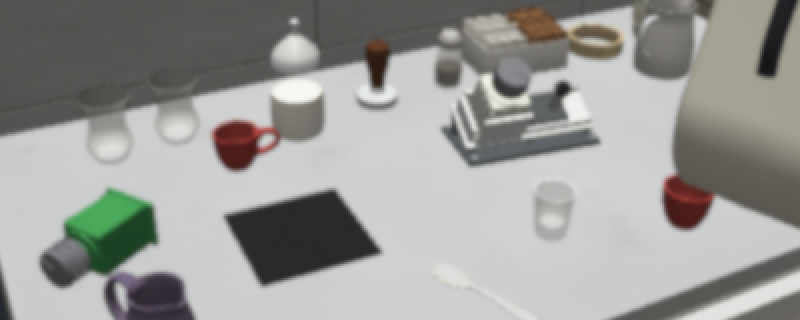

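View pics/t1.png

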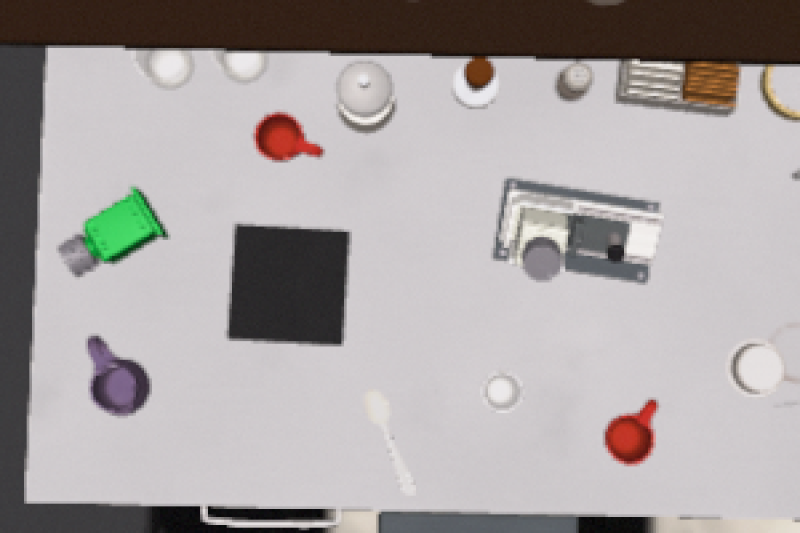

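```bash
cat > h.py <<'E'
from rig import r
import numpy as np,cv2
from scipy.spatial.transform import Rotation as R
from scipy.optimize import least_squares
F=np.diag([1.,-1,-1])
def proj(c,P):
    K,T=np.array(c["K"]),np.array(c["pose"]);p=(np.atleast_2d(P)-T[:3,3])@T[:3,:3]@F.T
    p=p@K.T;return p[:,:2]/p[:,2:]
def ray(c,uv):
    K,T=np.array(c["K"]),np.array(c["pose"])
    return T[:3,3],T[:3,:3]@F@np.linalg.inv(K)@np.array([*uv,1.])
def onz(c,uv,z):
    o,d=ray(c,uv);return o+d*(z-o[2])/d[2]
def stand(v):  # ->origin,R (stand frame), tilted frame St: z along canister axis
    Rz=R.from_euler("z",v[2]).as_matrix();return np.array([v[0],v[1],0]),Rz,Rz@R.from_euler("y",-np.pi/6).as_matrix()
def tilt(v,p): # point in pocket frame -> world
    o,_,S=stand(v);return o+[0,0,34]+S@np.array(p)
def move(pos,Rt):  # row numbers from present commanded (~measured) pose
    s=r.sense();R0=R.from_euler("xyz",s["tcp_rot"]).as_matrix()
    d=R0.T@(np.array(pos)-s["eef_pos"])/250;w=R.from_matrix(R0.T@Rt).as_rotvec()/np.pi
    return np.round(np.r_[w,d],4).tolist()
E
python3 - <<'E'
from h import *
c=r.get_calibration("top");g=lambda x,y:np.array([x/2.6667+120-.3,y/2.6667+130-.3])
for p in [(235,225),(350,232),(343,345),(229,338)]:print("mat",onz(c,g(*p),4).round(1))
ft=[(508,180),(662,203),(647,282),(495,258)];fm=[(50,48),(50,-142),(-50,-142),(-50,48)]
for p in ft:print("foot",onz(c,g(*p),8).round(1))
cap,kn=g(542,258),g(616,247)
cs=r.get_calibration("scene");gs=lambda x,y:np.array([x/2+80,y/2+150])
caps,kns=gs(512,76),gs(563,88)
def res(v):
    o,Rz,S=stand(v);e=[]
    for p,m in zip(ft,fm):e+=list(proj(c,o+Rz@[*m,v[3]])[0]-g(*p))
    e+=list(proj(c,tilt(v,[0,0,116]))[0]-cap);e+=list(proj(cs,tilt(v,[0,0,114]))[0]-caps)
    kp=tilt(v,[0,-88,v[4]+8]);e+=list(proj(c,kp)[0]-kn)+list(proj(cs,kp)[0]-kns);return e
f=least_squares(res,[450,30,-.12,8,50],loss="soft_l1");print(f.x.round(3),np.round(f.fun,1))
v=f.x;print("cap",tilt(v,[0,0,116]),"knob",tilt(v,[0,-88,v[4]]))
E
```

```text
mat [598.6 356.4   4. ]
mat [593.5 216.1   4. ]
mat [456.  220.8   4. ]
mat [461.2 358.9   4. ]
foot [661.6  24.9   8. ]
foot [ 638.  -163.6    8. ]
foot [ 541. -146.    8.]
foot [565.7  39.1   8. ]
[ 6.11101e+02 -1.45840e+01  1.19232e+02  3.32000e-01  4.24910e+01] [-0.3 -1.5 -0.8 -0.2  0.1  0.2 -0.5 -0.8  0.5  1.2  1.  -3.2  0.4  1.1
 -0.5  0.2]
cap [553.73562576  -6.02719355 134.45894684] knob [577.10483334 -98.48681512  70.79809189]
```

```bash
cat >> h.py <<'E'
V=[611.1,-14.6,-.149]
def tool(phi,v=None):  # tool along pocket axis; phi=0: fingers close along stand x
    S=stand(v or V)[2];T=np.c_[S[:,1],S[:,0],-S[:,2]];return T@R.from_euler("z",phi).as_matrix()
E
python3 - <<'E'
from h import *
print(move(tilt(V,[0,0,116+130]),tool(-.55)))
E
```

```text
[-0.1797, 0.047, -0.5002, 1.8376, -1.8244, -0.063]
```

>>> carry_out:
  series:
    - [-0.09, 0.0235, -0.25, 0.92, -0.91, -0.15, -1]
    - [-0.09, 0.0235, -0.25, 0.92, -0.91, -0.15, -1]
    - [-0.09, 0.0235, -0.25, 0.92, -0.91, -0.15, -1]
    - [-0.09, 0.0235, -0.25, 0.92, -0.91, -0.15, -1]
    - [-0.09, 0.0235, -0.25, 0.92, -0.91, -0.15, -1]
    - [-0.09, 0.0235, -0.25, 0.92, -0.91, -0.15, -1]
    - [-0.09, 0.0235, -0.25, 0.92, -0.91, -0.15, -1]
    - [-0.09, 0.0235, -0.25, 0.92, -0.91, -0.15, -1]

```text
clock: 1.9
eef_pos: [355.2, -291.7, 268.8]
tcp_rot: [2.859, 0.039, 1.145]
contact_force: [0.5, 0.7, -0.5]
opening: 1.001
grasp_force: 0.0
```

```bash
python3 - <<'E'
from h import *
print(r.sense()["clock"],r.sense()["eef_pos"],move(tilt(V,[0,0,116+130]),tool(-.55)))
E
```

```text
1.9 [ 355.15129381 -291.66900209  268.83858696] [-0.0898, 0.0238, -0.2502, 1.3002, -0.0089, 0.0348]
```

>>> carry_out:
  series:
    - [-0.06, 0.016, -0.17, 1.0, -0.01, 0.03, -1]
    - [-0.09, 0.024, -0.25, 1.0, -0.01, 0.03, -1]
    - [-0.09, 0.024, -0.25, 1.0, -0.01, 0.03, -1]
    - [-0.09, 0.024, -0.25, 1.0, -0.01, 0.03, -1]
    - [-0.09, 0.024, -0.25, 1.0, -0.01, 0.03, -1]
    - [-0.09, 0.024, -0.25, 1.0, -0.01, 0.03, -1]

```text
clock: 2.65
eef_pos: [457.8, -63.9, 250.5]
tcp_rot: [2.684, 0.263, 1.909]
contact_force: [0.1, 0.3, -0.0]
opening: 1.002
grasp_force: 0.0
```

```bash
python3 - <<'E'
from h import *
print(r.sense()["clock"],r.sense()["qpos"].round(2),move(tilt(V,[0,0,116+130]),tool(-.55)))
c=r.get_calibration("wrist");im=r.grab_frame("wrist");cv2.imwrite("pics/w1.png",im[:,:,::-1])
import pickle;pickle.dump(c,open("w1.pkl","wb"))
for l in("cap_top","jaw_knob","canister"):print(l,[(round(d["score"],2),np.round(d["position"]).tolist(),int(d["region"].sum())) for d in r.silhouettes("wrist",l)])
print(proj(c,[tilt(V,[0,0,116]),tilt(V,[0,-88,42.5+10]),tilt(V,[0,0,76])]).round())
E
```

```text
2.65 [-0.14 -0.18  2.29 -0.01  0.51 -0.53] [-0.0001, -0.0004, -0.0004, 0.209, 0.2063, 0.0548]
cap_top [(0.7, [134.0, 332.0], 1913)]
jaw_knob [(0.74, [171.0, 291.0], 1957)]
canister [(0.7, [19.0, 170.0], 2249), (0.69, [132.0, 329.0], 2969)]
[[335. 139.]
 [283. 197.]
 [328. 135.]]
```

View pics/w1.png

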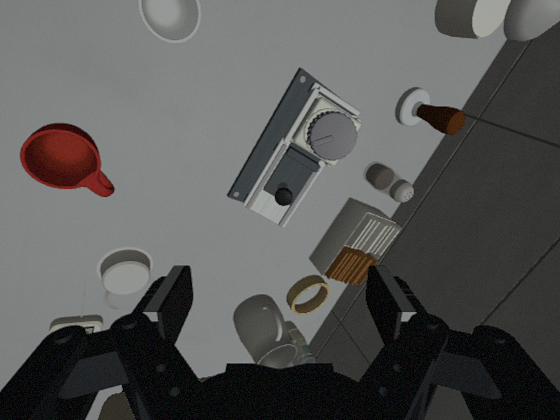

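```bash
python3 - <<'E'
from h import *
print(move(tilt(V,[0,0,116+50]),tool(-.55)))
E
```

```text
[-0.0, 0.0002, -0.0014, 0.2156, 0.2055, 0.3759]
```

>>> carry_out:
  series:
    - [0, 0, 0, 0.215, 0.205, 0.2, -1]
    - [0, 0, 0, 0.215, 0.205, 0.375, -1]
    - [0, 0, 0, 0.215, 0.205, 0.375, -1]

```text
clock: 3.22
eef_pos: [528.4, -0.7, 173.6]
tcp_rot: [2.69, 0.261, 1.911]
contact_force: [-1.2, 0.0, 0.3]
opening: 1.004
grasp_force: 0.0
```

```bash
python3 - <<'E'
from h import *
print(r.sense()["clock"],r.sense()["qpos"].round(2),move(tilt(V,[0,0,116+50]),tool(-.55)))
c=r.get_calibration("wrist");im=r.grab_frame("wrist");cv2.imwrite("pics/w2.png",im[:,:,::-1])
import pickle;pickle.dump(c,open("w2.pkl","wb"))
for l in("cap_top","jaw_knob"):
  for d in r.silhouettes("wrist",l)[:1]:
    print(l,d["score"],np.round(d["position"]).tolist(),int(d["region"].sum()))
print(proj(c,[tilt(V,[0,0,116]),tilt(V,[-22,0,116]),tilt(V,[0,-88,42.5+10]),tilt(V,[-27,-27,76]),tilt(V,[-27,27,76])]).round())
E
```

```text
3.225 [ 0.06  0.09  2.26 -0.36  0.3  -0.02] [-0.0018, -0.0009, -0.0002, -0.0107, 0.0064, -0.013]
cap_top 0.93 [226.0, 281.0] 3641
jaw_knob 0.83 [258.0, 236.0] 1799
[[281. 237.]
 [253. 221.]
 [232. 282.]
 [235. 227.]
 [269. 171.]]
```

View pics/w2.png

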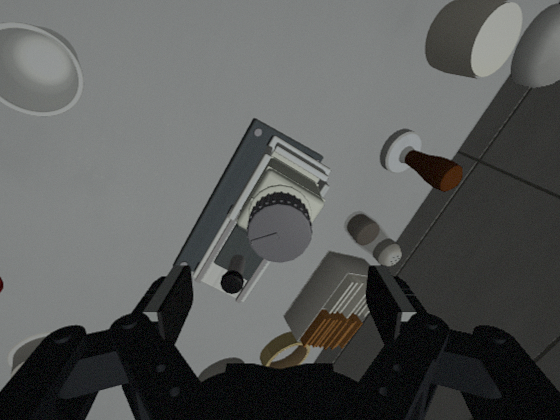

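```bash
python3 - <<'E'
from h import *
import pickle
w1,w2=[pickle.load(open(f"w{i}.pkl","rb")) for i in(1,2)]
c=r.get_calibration("top");g=lambda x,y:np.array([x/2.6667+120-.3,y/2.6667+130-.3])
ft=[(508,180),(662,203),(647,282),(495,258)];fm=[(50,48),(50,-142),(-50,-142),(-50,48)]
def res(v):
    o,Rz,S=stand(v);e=[]
    for p,m in zip(ft,fm):e+=list(.7*(proj(c,o+Rz@[*m,6])[0]-g(*p)))
    for w,a,k in((w1,(333,135.5),(284,196)),(w2,(280,233),(232,281.5))):
        e+=list(proj(w,tilt(v,[0,0,116]))[0]-a)+list(proj(w,tilt(v,[0,-88,v[3]+10]))[0]-k)
    # far stand-foot corners seen by the wrist
    for w,p,m in((w2,(256,120),(-50,48,6)),(w1,(299,68),(-50,48,6)),(w1,(229,195),(-50,-142,6))):e+=list(proj(w,o+Rz@m)[0]-p)
    return e
f=least_squares(res,V+[42.5]);print(f.x.round(3),np.round(f.fun,1))
v=list(f.x[:3]);print(tilt(v,[0,0,116])-tilt(V,[0,0,116]))
s=r.sense();S=stand(v)[2];print("tcp in pocket frame",S.T@(s["eef_pos"]-tilt(v,[0,0,0])))
E
```

```text
[ 6.09559e+02 -1.21710e+01 -1.37000e-01  4.40100e+01] [-0.8 -0.8 -0.9 -0.3 -0.1  0.1 -0.7 -0.2  1.3  1.1 -0.4  0.2  0.   2.
  0.3  0.  -0.9 -2.4  2.  -1.6 -2.   1.7]
[-1.63846432e+00  1.75106433e+00  2.84217094e-14]
tcp in pocket frame [  1.0593077   -0.78273342 165.68149624]
```

```bash
sed -i 's/^V=.*/V=[609.6,-12.2,-.137]/' h.py; python3 - <<'E'
from h import *
print(move(tilt(V,[0,0,84]),tool(-.55)))
E
```

```text
[-0.001, 0.0016, -0.0039, 0.0063, -0.0009, 0.3268]
```

>>> carry_out:
  series:
    - [-0.001, 0.0016, -0.004, 0.006, -0.001, 0.12, -1]
    - [-0.001, 0.0016, -0.004, 0.006, -0.001, 0.24, -1]
    - [-0.001, 0.0016, -0.004, 0.006, -0.001, 0.327, -1]
    - [-0.001, 0.0016, -0.004, 0.006, -0.001, 0.327, 0]
    - [-0.001, 0.0016, -0.004, 0.006, -0.001, 0.327, 0.4]
    - [-0.001, 0.0016, -0.004, 0.006, -0.001, 0.327, 1]
    - [-0.001, 0.0016, -0.004, 0.006, -0.001, 0.327, 1]
    - [-0.001, 0.0016, -0.004, 0.006, -0.001, 0.327, 1]
  force: 70

```text
clock: 4.38
eef_pos: [568.3, -5.6, 107.1]
tcp_rot: [2.683, 0.265, 1.923]
contact_force: [-2.8, -2.3, 4.9]
opening: 0.496
grasp_force: 70.4
```

```bash
python3 - <<'E'
from h import *
s=r.sense();print(s)
S=stand(V)[2];print("tcp in pocket frame",S.T@(s["eef_pos"]-tilt(V,[0,0,0])),move(tilt(V,[0,0,84]),tool(-.55)))
E
```

```text
{'clock': 4.375, 'qpos': array([ 0.04033533,  0.28242284,  2.23774881, -0.70603973,  0.13540082,
        0.30404062]), 'qvel': array([-0.00097286,  0.00691715, -0.00187715, -0.00324856, -0.00286225,
        0.00223127]), 'joint_efforts': array([  1.06492471, -41.72938943, -22.88161576,  -0.25258642,
        -2.59950936,  -0.04315696]), 'eef_pos': array([568.29211667,  -5.60331968, 107.06738432]), 'tcp_rot': array([2.68305455, 0.2649475 , 1.92316407]), 'contact_force': array([-2.80394697, -2.30683334,  4.89207385]), 'wrist_torque': array([-0.31153389,  0.29415612, -0.20331136]), 'grasp_force': 70.35042643547058, 'opening': 0.49566787707552085}
tcp in pocket frame [ 0.31498883  0.89337678 84.18908912] [0.0005, -0.0, 0.0004, -0.0024, -0.0029, 0.0008]
```

>>> carry_out:
  series:
    - [0, 0, 0, 0, 0, 0.016, 1]
    - [0, 0, 0, 0, 0, 0.032, 1]
    - [0, 0, 0, 0, 0, 0.032, 1]

```text
clock: 4.75
eef_pos: [571.0, -6.7, 99.1]
tcp_rot: [2.686, 0.265, 1.923]
contact_force: [-10.2, -1.5, 11.8]
opening: 0.5
grasp_force: 74.3
```

```bash
cat > st.py <<'E'
from h import *
s=r.sense();T=R.from_euler("xyz",s["tcp_rot"]).as_matrix()
S=stand(V)[2];T0=tool(0)
print(s["clock"],"q",s["qpos"].round(2),"pocket",(S.T@(s["eef_pos"]-tilt(V,[0,0,0]))).round(1),"phi",R.from_matrix(T0.T@T).as_rotvec().round(3),"Ftool",(T.T@s["contact_force"]).round(1),"Ttool",(T.T@s["wrist_torque"]).round(2),s["opening"].round(3),round(s["grasp_force"]))
E
python3 st.py
```

```text
Traceback (most recent call last):
  File "st.py", line 4, in <module>
    print(s["clock"],"q",s["qpos"].round(2),"pocket",(S.T@(s["eef_pos"]-tilt(V,[0,0,0]))).round(1),"phi",R.from_matrix(T0.T@T).as_rotvec().round(3),"Ftool",(T.T@s["contact_force"]).round(1),"Ttool",(T.T@s["wrist_torque"]).round(2),s["opening"].round(3),round(s["grasp_force"]))
                                                                                                                                                                                                                                       ^^^^^^^^^^^^^^^^^^
AttributeError: 'float' object has no attribute 'round'
```

>>> carry_out:
  series:
    - [0, 0, 0.05, 0, 0, 0, 1]
    - [0, 0, 0.1, 0, 0, 0, 1]
    - [0, 0, 0.15, 0, 0, 0, 1]
    - [0, 0, 0.2, 0, 0, 0, 1]
    - [0, 0, 0.25, 0, 0, 0, 1]
    - [0, 0, 0.25, 0, 0, 0, 1]

```text
clock: 5.5
eef_pos: [571.0, -6.3, 99.1]
tcp_rot: [2.631, -0.117, 1.228]
contact_force: [-10.5, -0.7, 12.4]
opening: 0.5
grasp_force: 74.5
```

```bash
sed -i 's/s\["opening"\].round(3)/round(s["opening"],3)/' st.py; python3 st.py
```

```text
5.5 q [ 0.04  0.3   2.23 -0.78  0.12  1.17] pocket [-1.2  0.6 75.9] phi [ 0.001 -0.     0.236] Ftool [ -2.7  -2.2 -15.8] Ttool [ 1.33 -0.62  0.06] 0.5 74
```

>>> carry_out:
  series:
    - [0, 0, 0.03, 0, 0, 0, 1]
    - [0, 0, 0.06, 0, 0, 0, 1]
    - [0, 0, 0.06, 0, 0, 0, 1]

```text
clock: 5.88
eef_pos: [571.0, -6.5, 99.2]
tcp_rot: [2.658, -0.206, 1.062]
contact_force: [-11.9, -1.6, 12.9]
opening: 0.498
grasp_force: 74.5
```

```bash
python3 st.py
```

```text
5.875 q [ 0.04  0.3   2.23 -0.79  0.12  1.36] pocket [-1.2  0.4 75.9] phi [ 0.001 -0.001  0.422] Ftool [ -4.4  -2.  -17. ] Ttool [ 1.1  -0.93 -0.49] 0.498 74
```

Torque starts to rise (−0.49 Nm); a little further to confirm the stop.

>>> carry_out:
  series:
    - [0, 0, 0.015, 0, 0, 0, 1]
    - [0, 0, 0.03, 0, 0, 0, 1]
    - [0, 0, 0.03, 0, 0, 0, 1]

```text
clock: 6.25
eef_pos: [572.1, -6.4, 99.7]
tcp_rot: [2.675, -0.248, 0.981]
contact_force: [-6.2, -4.0, 10.4]
opening: 0.498
grasp_force: 74.7
```

```bash
python3 st.py
```

```text
6.25 q [ 0.04  0.3   2.23 -0.79  0.12  1.45] pocket [ 0.   0.6 75.9] phi [-0.001  0.     0.512] Ftool [ -4.    2.7 -11.8] Ttool [-0.3  -0.95 -1.94] 0.498 75
```

>>> carry_out:
  series:
    - [0, 0, 0, 0, 0, -0.012, 1]
    - [0, 0, 0, 0, 0, -0.026, 1]
    - [0, 0, 0, 0, 0, -0.026, 1]

```text
clock: 6.62
eef_pos: [569.1, -5.8, 105.0]
tcp_rot: [2.675, -0.248, 0.981]
contact_force: [1.0, -5.2, -2.0]
opening: 0.5
grasp_force: 75.6
```

```bash
python3 st.py
```

```text
6.625 q [ 0.04  0.29  2.24 -0.72  0.13  1.38] pocket [ 0.   0.8 82. ] phi [-0.     0.     0.512] Ftool [-4.1  2.9  2.5] Ttool [-0.39 -0.74 -1.97] 0.5 76
```

>>> carry_out:
  series:
    - [0, 0, 0, 0, 0, 0, -1]
    - [0, 0, 0, 0, 0, 0, -1]
    - [0, 0, 0, 0, 0, 0, -1]
    - [0, 0, -0.02, 0, 0, -0.18, -1]
    - [0, 0, -0.04, 0, 0, -0.36, -1]
    - [0, 0, -0.06, 0, 0, -0.44, -1]
    - [0, 0, -0.06, 0, 0, -0.44, -1]

```text
clock: 7.5
eef_pos: [515.0, 2.0, 202.2]
tcp_rot: [2.638, -0.165, 1.148]
contact_force: [-0.2, -0.3, -0.3]
opening: 1.001
grasp_force: 0.0
```

```bash
python3 st.py;python3 - <<'E'
from h import *
c=r.get_calibration("wrist");im=r.grab_frame("wrist")
k=[tilt(V,[0,0,114]),tilt(V,[-27,0,76]),tilt(V,[0,-88,54]),tilt(V,[0,-123,54])];p=proj(c,k);print(p.round())
print("move to above knob",move(tilt(V,[0,-88,54+60]),tool(0)))
u,w=p[0].astype(int);a=max(0,w-110);b=max(0,u-150)
cv2.imwrite("pics/w3.png",cv2.resize(im[a:a+220,b:b+293,::-1],(799,600),interpolation=3));print(a,b)
E
```

```text
7.5 q [ 0.07  0.01  2.26 -0.29  0.36  0.78] pocket [  1.2   1.1 193.5] phi [-0.004  0.002  0.329] Ftool [-0.4 -0.2  0.2] Ttool [ 0.17  0.01 -0.06] 1.001 0
[[277. 219.]
 [249. 213.]
 [304. 273.]
 [314. 300.]]
move to above knob [0.0007, -0.0005, -0.105, -0.3382, 0.1125, 0.3136]
109 127
```

View pics/w3.png

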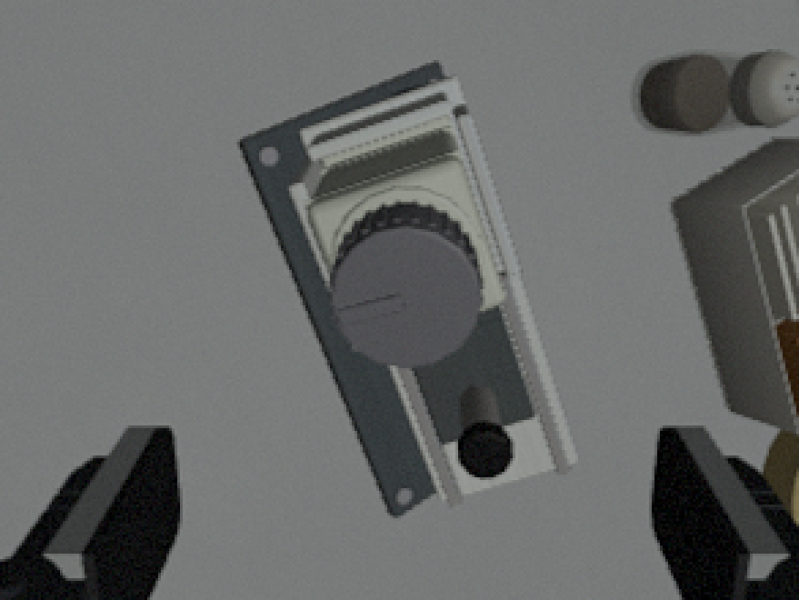

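```bash
python3 - <<'E'
from h import *
import pickle
w2=pickle.load(open("w2.pkl","rb"));c=r.get_calibration("wrist")
def ang(c,uv):
    S=stand(V)[2];q=tilt(V,[0,0,114]);o,d=ray(c,uv);n=S[:,2];P=o+d*((q-o)@n)/(d@n);return S.T@(P-q)
g=lambda x,y:(x/2.727+127,y/2.727+109)
for c_,ps in((w2,[(280,233),(252,240),(276,233.5)]),(c,[g(403,298),g(340,308),g(403,294),g(336,309)])):
    P=[ang(c_,p) for p in ps]
    print([np.round(p,1) for p in P],np.degrees(np.arctan2(*(P[1]-P[0])[1::-1])), np.degrees(np.arctan2(*(P[-1]-P[0])[1::-1])))
im=cv2.imread("pics/w3.png")[190:400,300:520];cv2.imwrite("pics/w3c.png",cv2.resize(im,(628,600),interpolation=3))
E
```

```text
[array([-0.4,  0.5, -0. ]), array([-14. , -13.8,  -0. ]), array([-2.5, -1.2,  0. ])] -133.65648677216615 -141.1158631951801
[array([-2.1,  1.3,  0. ]), array([-20. ,   4.2,  -0. ]), array([-1.7,  2.5, -0. ]), array([-21.2,   4.3,  -0. ])] 170.72532468356536 171.04860006173706
```

View pics/w3c.png

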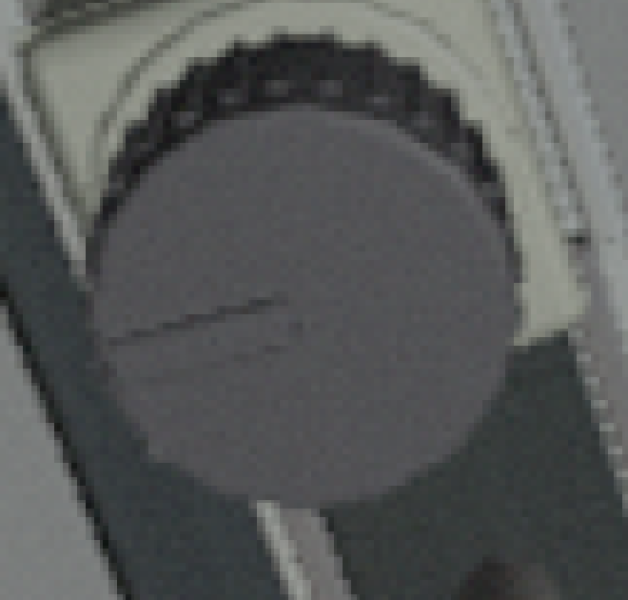

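>>> carry_out:
  series:
    - [0, 0, -0.05, -0.17, 0.055, 0.0, -0.3]
    - [0, 0, -0.105, -0.338, 0.113, 0.1, -0.3]
    - [0, 0, -0.105, -0.338, 0.113, 0.25, -0.3]
    - [0, 0, -0.105, -0.338, 0.113, 0.31, -0.3]
    - [0, 0, -0.105, -0.338, 0.113, 0.31, -0.3]

```text
clock: 8.18
eef_pos: [539.2, -92.4, 129.4]
tcp_rot: [2.623, -0.001, 1.432]
contact_force: [0.6, 0.5, 0.4]
opening: 0.652
grasp_force: 0.0
```

```bash
python3 st.py;python3 - <<'E'
from h import *
c=r.get_calibration("wrist");im=r.grab_frame("wrist")
d=r.silhouettes("wrist","jaw_knob")[:2]
print([(x["score"],x["position"]) for x in d],proj(c,[tilt(V,[0,-88,54]),tilt(V,[0,-88,44])]))
print(move(tilt(V,[0,-88,30]),tool(0)))
cv2.imwrite("pics/w4.png",im[:,:,::-1])
E
```

```text
8.175 q [-0.19  0.2   2.26  0.16  0.16 -0.21] pocket [ -3.2 -89.1 112.1] phi [0.005 0.    0.002] Ftool [ 0.6  0.6 -0.1] Ttool [ 0.24 -0.01 -0.02] 0.652 0
[(0.93, [181.9, 281.3])] [[283.17203455 225.9340064 ]
 [283.06505078 220.79932997]]
[-0.0007, -0.0003, -0.0002, 0.0002, 0.0073, 0.3361]
```

View pics/w4.png

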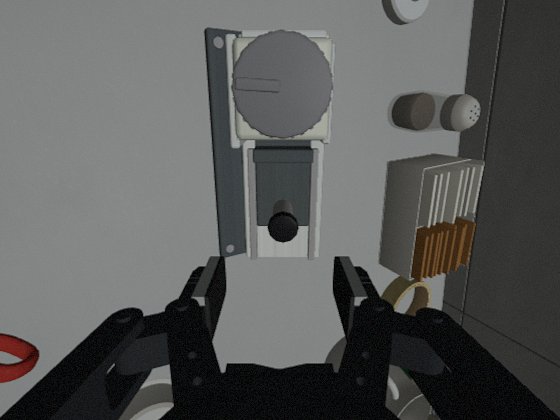

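>>> carry_out:
  series:
    - [0, 0, 0, 0, 0.007, 0.12, -0.3]
    - [0, 0, 0, 0, 0.007, 0.24, -0.3]
    - [0, 0, 0, 0, 0.007, 0.335, -0.3]
    - [0, 0, 0, 0, 0.007, 0.335, 0.4]
    - [0, 0, 0, 0, 0.007, 0.335, 1]
    - [0, 0, 0, 0, 0.007, 0.335, 1]
    - [0, 0, 0, 0, 0.007, 0.335, 1]
  force: 40

```text
clock: 9.15
eef_pos: [581.1, -95.5, 61.7]
tcp_rot: [2.618, -0.002, 1.436]
contact_force: [-17.0, 5.5, 14.5]
opening: 0.241
grasp_force: 38.3
```

```bash
python3 st.py;python3 - <<'E'
from h import *
print(move(tilt(V,[0,-88-37,30]),tool(0)))
E
```

```text
9.15 q [-0.18  0.4   2.22  1.67  0.02 -1.71] pocket [ -0.7 -86.4  32.4] phi [ 0.     0.003 -0.001] Ftool [  3.2  -8.  -21.4] Ttool [1.74 0.42 0.  ] 0.241 38
[-0.0001, -0.0011, 0.0003, -0.1545, 0.0028, 0.009]
```

>>> carry_out:
  series:
    - [0, 0, 0, 0, 0, -0.014, 1]
    - [0, 0, 0, -0.03, 0, -0.014, 1]
    - [0, 0, 0, -0.06, 0, -0.014, 1]
    - [0, 0, 0, -0.09, 0, -0.014, 1]
    - [0, 0, 0, -0.12, 0, -0.014, 1]
    - [0, 0, 0, -0.12, 0, -0.014, 1]

```text
clock: 9.9
eef_pos: [576.0, -125.5, 63.3]
tcp_rot: [2.62, -0.002, 1.436]
contact_force: [1.7, 2.1, -21.4]
opening: 0.234
grasp_force: 42.8
```

```bash
python3 st.py
```

```text
9.9 q [-0.25  0.4   2.21  1.42  0.06 -1.52] pocket [  -0.8 -116.9   34.3] phi [ 0.002  0.003 -0.001] Ftool [ 2.3 -9.4 19.3] Ttool [ 1.56  0.3  -0.03] 0.234 43
```

>>> carry_out:
  series:
    - [0, 0, 0, -0.012, 0, 0.006, 1]
    - [0, 0, 0, -0.022, 0, 0.006, 1]
    - [0, 0, 0, -0.022, 0, 0.006, 1]

```text
clock: 10.28
eef_pos: [575.6, -130.1, 63.0]
tcp_rot: [2.619, -0.003, 1.438]
contact_force: [-11.3, 7.3, -0.7]
opening: 0.238
grasp_force: 44.7
```

```bash
python3 st.py
```

```text
10.275 q [-0.26  0.4   2.21  1.45  0.07 -1.56] pocket [  -0.8 -121.4   33.9] phi [ 0.001  0.004 -0.002] Ftool [  5.7 -11.   -5.5] Ttool [1.78 0.84 0.07] 0.238 45
```

>>> carry_out:
  series:
    - [0, 0, 0, -0.008, 0, 0, 1]
    - [0, 0, 0, -0.008, 0, 0, 1]

```text
clock: 10.52
eef_pos: [575.6, -130.2, 62.9]
tcp_rot: [2.619, -0.006, 1.44]
contact_force: [-9.8, 15.6, 0.7]
opening: 0.236
grasp_force: 44.6
```

```bash
python3 st.py
```

```text
10.525 q [-0.27  0.4   2.21  1.45  0.07 -1.56] pocket [  -0.8 -121.5   33.8] phi [ 0.001  0.009 -0.003] Ftool [14.2 -9.9 -6.4] Ttool [1.69 2.08 0.08] 0.236 45
```

>>> carry_out:
  series:
    - [0, 0, 0, 0.006, 0, 0, -0.3]
    - [0, 0, 0, 0.006, 0, 0, -0.3]
    - [0, 0, 0, 0.006, 0, 0, -0.3]
    - [0, 0, 0, 0.006, 0, -0.2, -0.3]
    - [0, 0, 0, 0.006, 0, -0.45, -0.6]
    - [0, 0, 0, 0.006, 0, -0.66, -1]
    - [0, 0, 0, 0.006, 0, -0.66, -1]

```text
clock: 11.4
eef_pos: [526.6, -117.3, 165.1]
tcp_rot: [2.614, -0.013, 1.445]
contact_force: [2.0, 0.9, 0.6]
opening: 1.0
grasp_force: 0.0
```

```bash
cat >> h.py <<'E'
def grip(h,phi=-np.pi/2,off=9,y=.5):  # body grasp, tool tilted `off` deg less than the pocket
    T=tool(0)@R.from_euler("x",0).as_matrix();Rz=R.from_euler("z",V[2]).as_matrix()
    S=Rz@R.from_euler("y",-np.radians(30-off)).as_matrix();T=np.c_[S[:,1],S[:,0],-S[:,2]]@R.from_euler("z",phi).as_matrix()
    return tilt(V,[0,y,h+22])+22*T[:,2],T
E
python3 st.py;python3 - <<'E'
from h import *
c=r.get_calibration("wrist");im=r.grab_frame("wrist");cv2.imwrite("pics/w5.png",im[:,:,::-1])
print(proj(c,[tilt(V,[0,-123,54]),tilt(V,[0,-88,54])]).round(),[(x["score"],x["position"]) for x in r.silhouettes("wrist","jaw_knob")[:2]])
print(move(*grip(49+95)))
E
```

```text
11.4 q [-0.28  0.12  2.26  0.35  0.26 -0.46] pocket [   6.8 -115.5  147.5] phi [-0.004  0.017 -0.003] Ftool [1.1 1.9 0.5] Ttool [ 0.2  -0.03 -0.01] 1.0 0
[[270. 221.]
 [269. 180.]] [(0.76, [183.1, 267.3])]
[0.0455, 0.038, -0.4967, 0.4654, -0.0475, 0.0297]
```

View pics/w5.png

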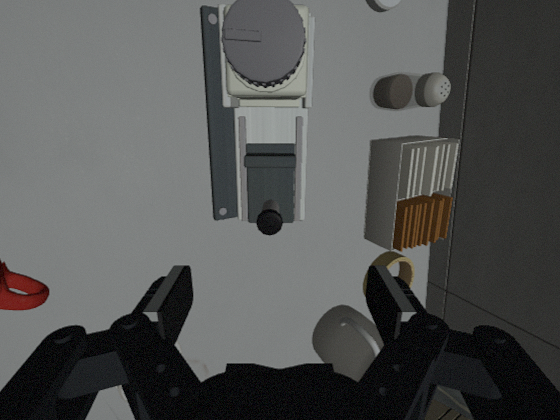

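>>> carry_out:
  series:
    - [0.01, 0.008, -0.1, 0.1, 0, 0, -1]
    - [0.02, 0.015, -0.2, 0.2, -0.01, 0.01, -1]
    - [0.03, 0.02, -0.3, 0.3, -0.03, 0.02, -1]
    - [0.04, 0.03, -0.4, 0.4, -0.04, 0.03, -1]
    - [0.0455, 0.038, -0.497, 0.465, -0.0475, 0.03, -1]
    - [0.0455, 0.038, -0.497, 0.465, -0.0475, 0.03, -1]
    - [0.0455, 0.038, -0.497, 0.465, -0.0475, 0.03, -1]
    - [0.0455, 0.038, -0.497, 0.465, -0.0475, 0.03, -1]

```text
clock: 12.5
eef_pos: [535.4, 0.1, 153.2]
tcp_rot: [3.106, 0.365, 2.934]
contact_force: [-0.1, -0.4, 0.2]
opening: 1.002
grasp_force: 0.0
```

```bash
python3 st.py;python3 - <<'E'
from h import *
print(move(*grip(49+95)),move(*grip(49)))
E
```

```text
12.5 q [ 0.03  0.17  2.16 -0.11  0.46 -1.25] pocket [ -5.5   2.  140.8] phi [ 0.119  0.126 -1.501] Ftool [-0.1 -0.4 -0.2] Ttool [ 0.02  0.17 -0.05] 1.002 0
[0.0032, -0.0002, -0.021, -0.0062, -0.0056, -0.0151] [0.0032, -0.0002, -0.021, -0.0659, -0.0054, 0.3602]
```

>>> carry_out:
  series:
    - [0.003, 0, -0.021, -0.006, -0.0055, 0, -1]
    - [0.003, 0, -0.021, -0.026, -0.0055, 0.11, -1]
    - [0.003, 0, -0.021, -0.046, -0.0055, 0.235, -1]
    - [0.003, 0, -0.021, -0.058, -0.0055, 0.31, -1]
    - [0.003, 0, -0.021, -0.058, -0.0055, 0.31, -1]

```text
clock: 13.12
eef_pos: [575.4, -7.7, 84.7]
tcp_rot: [3.14, 0.364, 2.998]
contact_force: [-0.4, 1.4, 0.5]
opening: 1.007
grasp_force: 0.0
```

```bash
python3 st.py;python3 - <<'E'
from h import *
print(move(*grip(49)))
E
```

```text
13.125 q [ 0.02  0.35  2.12 -0.18  0.32 -1.25] pocket [-4.5 -0.2 61.2] phi [ 0.126  0.124 -1.561] Ftool [ 0.4  1.3 -0.6] Ttool [-0.01  0.15 -0.01] 1.007 0
[-0.0001, -0.0008, -0.002, -0.0118, 0.003, 0.0462]
```

Clear of contact. Last 12 mm, then close.

>>> carry_out:
  series:
    - [0, 0, -0.002, -0.006, 0.003, 0.023, -1]
    - [0, 0, -0.002, -0.012, 0.003, 0.046, -1]
    - [0, 0, -0.002, -0.012, 0.003, 0.046, -0.5]
    - [0, 0, -0.002, -0.012, 0.003, 0.046, 0]
    - [0, 0, -0.002, -0.012, 0.003, 0.046, 1]
    - [0, 0, -0.002, -0.012, 0.003, 0.046, 1]
    - [0, 0, -0.002, -0.012, 0.003, 0.046, 1]
  force: 50

```text
clock: 14.0
eef_pos: [582.6, -8.2, 77.3]
tcp_rot: [-3.141, 0.367, 3.005]
contact_force: [-3.1, -0.4, 6.2]
opening: 0.621
grasp_force: 53.5
```

```bash
python3 st.py;python3 - <<'E'
from h import *
print(move(*grip(49)));P,T=grip(49);print("axis in tool",(T.T@stand(V)[2][:,2]).round(3))
E
```

```text
14.0 q [ 0.02  0.37  2.11 -0.19  0.3  -1.25] pocket [-2.   0.3 51.2] phi [ 0.123  0.122 -1.568] Ftool [ 0.6 -0.8 -6.8] Ttool [0.1  0.34 0.01] 0.621 53
[-0.0003, 0.0002, 0.0001, 0.0045, 0.0008, 0.0085]
axis in tool [ 0.156 -0.    -0.988]
```

>>> carry_out:
  series:
    - [0, 0, 0, 0.006, 0, -0.04, 1]
    - [0, 0, 0, 0.0125, 0, -0.079, 1]
    - [0, 0, 0, 0.019, 0, -0.12, 1]

```text
clock: 14.38
eef_pos: [567.3, -6.0, 103.9]
tcp_rot: [-3.141, 0.367, 3.005]
contact_force: [2.0, -0.6, -2.5]
opening: 0.62
grasp_force: 53.7
```

```bash
python3 st.py
```

```text
14.375 q [ 0.02  0.3   2.13 -0.17  0.35 -1.27] pocket [-2.1  0.4 82. ] phi [ 0.123  0.122 -1.568] Ftool [-1.  -0.3  3. ] Ttool [-0.01 -0.02  0.05] 0.62 54
```

>>> carry_out:
  series:
    - [0, 0, 0, 0.02, 0, -0.13, 1]
    - [0, 0, 0, 0.042, 0, -0.27, 1]
    - [0, 0, 0, 0.042, 0, -0.27, 1]

```text
clock: 14.75
eef_pos: [533.6, -1.2, 164.5]
tcp_rot: [-3.141, 0.37, 3.005]
contact_force: [-0.8, -0.5, -2.6]
opening: 0.621
grasp_force: 54.7
```

```bash
cat >> h.py <<'E'
def place(x,y,z,yaw=.03):  # tool pose that puts the gripped canister upright, base centre at x,y,z
    S=stand(V)[2];T=grip(49)[1];Rc=R.from_euler("z",yaw).as_matrix()
    return np.array([x,y,z])+Rc@[-2,0,51.2],Rc@S.T@T
E
python3 st.py; python3 - <<'E'
from h import *
print(move(*place(527.3,288,80)))
E
```

```text
14.75 q [ 0.03  0.14  2.16 -0.13  0.48 -1.29] pocket [ -1.2   0.5 151.4] phi [ 0.121  0.121 -1.568] Ftool [ 1.6 -0.6  2.1] Ttool [ 0.01  0.33 -0.02] 0.621 55
[-0.0058, 0.1673, -0.0534, 0.226, 1.1412, 0.0548]
```

>>> carry_out:
  series:
    - [0, 0.01, -0.005, 0.02, 0.08, 0, 1]
    - [-0.001, 0.03, -0.01, 0.05, 0.22, 0.01, 1]
    - [-0.002, 0.055, -0.018, 0.08, 0.38, 0.02, 1]
    - [-0.003, 0.08, -0.026, 0.11, 0.54, 0.03, 1]
    - [-0.004, 0.105, -0.034, 0.14, 0.7, 0.03, 1]
    - [-0.005, 0.13, -0.042, 0.17, 0.84, 0.04, 1]
    - [-0.005, 0.15, -0.048, 0.2, 0.94, 0.045, 1]
    - [-0.005, 0.15, -0.048, 0.2, 0.98, 0.045, 1]

```text
clock: 15.75
eef_pos: [525.3, 248.1, 131.8]
tcp_rot: [-3.136, -0.107, -3.128]
contact_force: [-0.1, 0.1, -2.4]
opening: 0.622
grasp_force: 54.4
```

```bash
python3 st.py; python3 - <<'E'
from h import *
print(move(*place(527.3,288,40)))
E
```

```text
15.75 q [ 0.42  0.45  1.74  0.04  1.06 -1.19] pocket [-54.2 246.3 144.2] phi [ 0.482  0.524 -1.664] Ftool [-0.1  0.1  2.4] Ttool [-0.06 -0.07 -0.01] 0.622 54
[-0.0011, 0.0159, -0.0054, -0.0194, 0.1604, 0.1604]
```

>>> carry_out:
  series:
    - [0, 0.006, -0.002, 0, 0.06, 0.0, 1]
    - [-0.001, 0.016, -0.005, -0.01, 0.16, 0.05, 1]
    - [-0.001, 0.016, -0.005, -0.019, 0.16, 0.12, 1]
    - [-0.001, 0.016, -0.005, -0.019, 0.16, 0.16, 1]
    - [-0.001, 0.016, -0.005, -0.019, 0.16, 0.16, 1]

```text
clock: 16.38
eef_pos: [524.1, 285.8, 92.3]
tcp_rot: [-3.141, -0.158, -3.114]
contact_force: [-0.5, 0.8, -2.4]
opening: 0.622
grasp_force: 54.5
```

```bash
python3 st.py; python3 - <<'E'
from h import *
c=r.get_calibration("top");im=r.grab_frame("top");b=r.get_calibration("wrist");iw=r.grab_frame("wrist")
m=r.silhouettes("top","mat");print([x["score"] for x in m][:2])
sc=r.grab_frame("scene")
o=np.hstack([cv2.resize(iw[:,:,::-1],(400,300)),cv2.resize(sc[150:300,120:320,::-1],(400,300),interpolation=3)])
cv2.imwrite("pics/p1.png",o)
print(move(*place(527.3,288,5)),proj(b,[[598,357,4],[594,217,4],[456,220,4],[461,359,4]]).round())
E
```

```text
16.375 q [ 0.46  0.54  1.69  0.07  1.05 -1.18] pocket [-79.4 283.6 113.2] phi [ 0.521  0.568 -1.668] Ftool [0.1 0.8 2.4] Ttool [ 0.03 -0.17 -0.01] 0.622 55
[]
[0.0003, 0.0007, -0.0006, -0.0227, 0.0046, 0.1492] [[360. 313.]
 [196. 304.]
 [196. 138.]
 [375. 150.]]
```

View pics/p1.png

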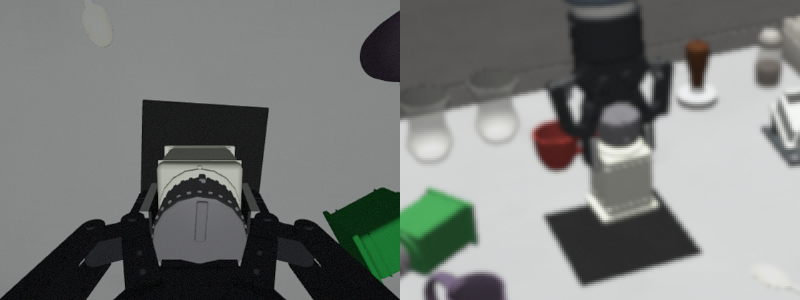

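>>> carry_out:
  series:
    - [0, 0, 0, -0.01, 0.005, 0.06, 1]
    - [0, 0, 0, -0.018, 0.005, 0.11, 1]
    - [0, 0, 0, -0.02, 0.005, 0.135, 1]
    - [0, 0, 0, -0.022, 0.005, 0.145, 1]
    - [0, 0, 0, -0.022, 0.005, 0.149, 1]
    - [0, 0, 0, -0.022, 0.005, 0.149, 1]

```text
clock: 17.32
eef_pos: [524.9, 288.3, 55.8]
tcp_rot: [3.141, -0.156, -3.113]
contact_force: [-0.7, 0.1, -2.6]
opening: 0.622
grasp_force: 54.6
```

```bash
python3 st.py; python3 - <<'E'
from h import *
print(r.sense()["contact_force"],r.sense()["eef_pos"],move(*place(527.3,288,4)))
E
```

```text
17.325 q [ 0.46  0.59  1.71  0.08  0.99 -1.18] pocket [-97.3 286.1  81.4] phi [ 0.518  0.568 -1.668] Ftool [0.3 0.1 2.7] Ttool [ 0.01 -0.11  0.01] 0.622 55
[-0.6817038   0.11679682 -2.57707477] [524.90710584 288.29912419  55.83654371] [0.0002, 0.0005, -0.0005, -0.0019, -0.0015, 0.0023]
```

Still hanging; creep down 1 mm at a time.

>>> carry_out:
  series:
    - [0, 0, 0, -0.0003, 0, 0.002, 1]
    - [0, 0, 0, -0.0006, 0, 0.004, 1]
    - [0, 0, 0, -0.0006, 0, 0.004, 1]

```text
clock: 17.7
eef_pos: [524.9, 288.3, 54.8]
tcp_rot: [3.141, -0.156, -3.113]
contact_force: [-0.9, 0.6, -0.7]
opening: 0.621
grasp_force: 54.8
```

>>> carry_out:
  series:
    - [0, 0, 0, -0.0003, 0, 0.002, 1]
    - [0, 0, 0, -0.0003, 0, 0.003, 1]
    - [0, 0, 0, -0.0003, 0, 0.003, 1]

```text
clock: 18.08
eef_pos: [524.9, 288.2, 54.8]
tcp_rot: [3.141, -0.156, -3.113]
contact_force: [-0.6, -1.2, 7.3]
opening: 0.626
grasp_force: 55.8
```

>>> carry_out:
  series:
    - [0, 0, 0, 0, 0, 0, 0.0]
    - [0, 0, 0, 0, 0, 0, -0.5]
    - [0, 0, 0, 0, 0, 0, -1]
    - [0, 0, 0, 0, 0, 0, -1]
    - [0, 0, 0, 0, 0, -0.1, -1]
    - [0, 0, 0, 0, 0, -0.3, -1]
    - [0, 0, 0, 0, 0, -0.5, -1]
    - [0, 0, 0, 0, 0, -0.6, -1]

```text
clock: 19.08
eef_pos: [549.3, 289.3, 205.0]
tcp_rot: [3.14, -0.153, -3.113]
contact_force: [-0.4, 0.4, -0.4]
opening: 1.002
grasp_force: 0.0
```

```bash
python3 st.py; python3 - <<'E'
from h import *
c=r.get_calibration("wrist");iw=r.grab_frame("wrist");sc=r.grab_frame("scene");t=r.grab_frame("top")
o=np.hstack([cv2.resize(iw[:,:,::-1],(400,300)),cv2.resize(sc[150:300,120:320,::-1],(400,300),interpolation=3)])
o=np.vstack([o,np.hstack([cv2.resize(sc[150:300,250:450,::-1],(400,300),interpolation=3),cv2.resize(t[130:310,160:400,::-1],(400,300),interpolation=3)])])
cv2.imwrite("pics/p2.png",o)
print(proj(c,[[527.3,288,116]]))
for l in("canister","cap_top"):print([(round(d["score"],2),np.round(d["position"])) for d in r.silhouettes("wrist",l)[:2]])
E
```

```text
19.075 q [ 0.45  0.45  1.56  0.07  1.27 -1.18] pocket [ -1.9 290.5 198.5] phi [ 0.514  0.567 -1.669] Ftool [0.3 0.4 0.4] Ttool [ 0.06 -0.08  0.02] 1.002 0
[[278.12945995 199.54840327]]
[(0.79, array([193., 281.]))]
[(0.86, array([215., 510.])), (0.71, array([196., 277.]))]
```

View pics/p2.png

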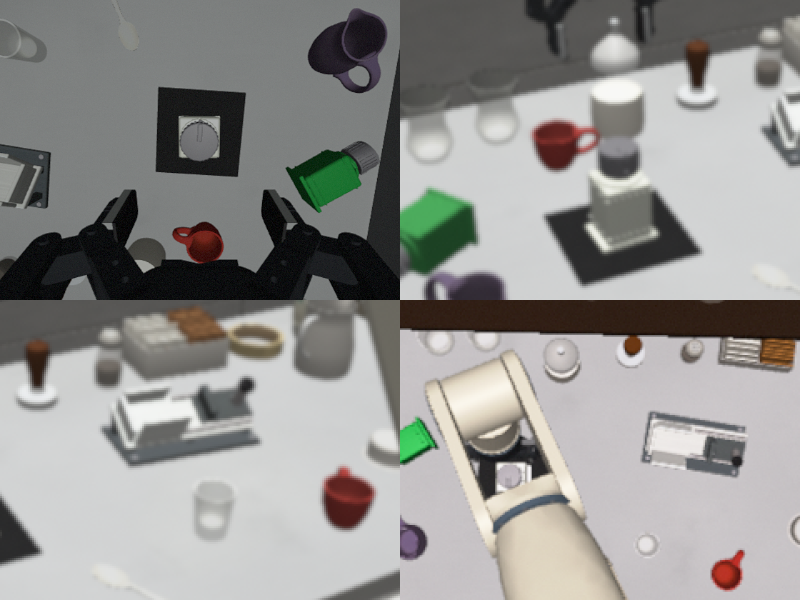

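```bash
python3 -c "from rig import r;print(r.sign_off())"
```

```text
the job is handed in; nothing more can be done
None
```

The cap is locked, the stand's jaw is fully back, and the canister stands upright in the middle of the mat; the job is handed in at about 19 s of the 58 s allowed, with no verdict returned.

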